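Third hand for the retaining batten on the terrace ledge

TASK

Bring the long wooden batten to the steel bracket on the ledge, lay it flat on the concrete along the robot's side of the two uprights and centred on them, then push it squarely back against both uprights with a steady force of about 12 N, so that I can put the bolts through its ends. Finish while still pushing: keep that push up and do not let go or back away. Leave the short offcut, the tools and everything else on the ledge where they are.

Things in the scene. Friction and masses are not known exactly. Their poses are not given: they have to be found in the camera images.
- batten_mid (a point): centre of the loose cedar batten: straight bar 300 mm long (y axis), 40 mm wide (x axis), 28 mm high (z axis, up), about 0.16 kg, lying flat on the ledge at the left or right of the work area, centre 14 mm above the concrete. Dark 13 mm bolt holes show on both long sides, 105 mm from the centre. Either long side may face the bracket.
- batten: the same batten as a whole; origin under its centre on its underside, axes as above. Sliding on the concrete takes 1 to 4 N of a push, which then does not reach the bracket.
- bracket: galvanised steel bracket bolted to the ledge: foot strip 260 mm long (y axis), 4 mm thick, with two uprights. Origin on the concrete, midway between the uprights, in the plane of their flat front faces, which look toward the robot. x axis points to the back, square to the faces; the strip lies 1 to 41 mm behind them. Fixed. The seated batten lies on bare concrete, its centre 20 mm in front.
- left_upright: the bracket's upright at the robot's left, 105 mm along the bracket's y axis: a rigid steel plate 40 mm wide, 44 mm high, 4 mm thick with a horizontal bolt slot 24 mm long. Origin at its foot in the front face. Between the two uprights lies a clear gap of 170 mm.
- right_upright: the same upright at the robot's right, at -105 mm along the bracket's y axis.
- offcut: a bystander: short offcut of the same cedar, 120 x 40 x 28 mm, at the side where the batten is not; origin under its centre.
- grill_press: a bystander: cast aluminium grill press, plate 205 x 115 mm, with a wooden bar handle 76 mm high, behind the bracket at the left or right.
- pepper_grinder: a bystander: glass and steel pepper grinder, 60 mm across and 165 mm tall, behind the bracket at the left or right.
- tongs: a bystander: steel tongs, 270 mm long, lying behind the bracket.
- screwdriver: a bystander: screwdriver, 190 mm long, lying between the robot base and the bracket.
- bolt_tin: a bystander: open aluminium tin of bolts, 76 mm across and 38 mm high, at the left or right edge of the work area.
- oil_bottle: a bystander: green glass oil bottle, 68 mm across and 210 mm tall, at the right or left edge of the work area.

How it is judged:
At the end, for the whole second after the job is handed in: Batten flat on the concrete, along the front of both uprights (within 0.03 rad and 4 mm), centred within 10 mm, at rest, and still pushed by the robot: 4 to 20 N on the bracket in all and at least 1 N on each upright, through the last second (contact force between batten and bracket between 4 and 20 N and contact force between batten and left_upright above 1 N and contact force between batten and right_upright above 1 N and (contact force between batten and the fingers above 4 N or contact force between batten and the arm above 4 N) and x of batten_mid in the frame of bracket between -0.024 and -0.016 m and y of batten_mid in the frame of bracket between -0.01 and 0.01 m and angle between the y axis of batten and the y axis of bracket, either way round below 0.03 rad and angle between the z axis of batten and the z axis of bracket, either way round below 0.05 rad and height (world z) of batten_mid below 0.018 m and linear speed of batten below 0.01 m/s); the arm keeps its last pose, push and grip.
It fails at once if the offcut is moved by more than 30 mm (distance of offcut from where it was at the start of the episode above 0.03 m).
It fails at once if the grill press, the pepper grinder or the tongs are moved by more than 30 mm (distance of any of grill_press, pepper_grinder, tongs from where it was at the start of the episode above 0.03 m).
It fails at once if the screwdriver, the bolt tin or the oil bottle is moved by more than 30 mm (distance of any of screwdriver, bolt_tin, oil_bottle from where it was at the start of the episode above 0.03 m).
It also fails if it takes over 64 s, if anything falls off the work surface, if the arm or the gripper's body presses on something with over 40 N, if the wrist force passes 120 N, or if a joint passes its speed limit or range.

ROBOT

A 7-joint arm with a two-finger parallel gripper is mounted at the origin on the work surface. World frame = base frame: x ahead of the robot, y to its left, z up, the work surface at z = 0. Lengths are in m, angles in rad, forces in N, time in s.
With the tool pointing down it reaches from about 0.425 to 0.925 m from the base axis. Payload 6.8 kg.
Tool frame: the origin (TCP) lies midway between the tips of the shut fingers; the grasp point (between the pads) lies r.tcp_to_grasp behind it (r.tcp_to_grasp is the distance from the TCP to the grasp point, in m); x points along the fingers, y is the direction in which the jaws open and shut, and the axes are right-handed (so a half turn about x gives the same grasp; the last joint's range is limited). The gripper opens to 85 mm and grips with 20 to 120 N. Pads are 22 mm wide; open, the fingers measure 114 mm over their backs; the gripper's body (76 mm by 85 mm) begins 54 mm behind the grasp point. The pads swing forward as they close: fully open they stand 13 mm farther back than shut.
Start: joints at [-1.306, 0.477, 0.022, 1.555, -0.011, 1.109, -0.083], TCP at [0.246, 0.629, 0.231] pointing down, gripper open.
Joint ranges: [-2.96, 2.96], [-0.34, 2.1], [-1.41, 1.46], [0.24, 2.44], [-1.37, 4.51], [0.17, 1.92], [-2.96, 2.96]. Speed limits (rad/s): [2.39, 2.39, 3.14, 3.14, 3.14, 3.14, 3.14].

INTERFACE

Orientations are given as a rotation vector (axis times angle).
In Python, from bench import r, grab_frame, search_frame, cut_out, pinpoint gives the robot as it stands. The module is installed in compiled form; this text tells all that it offers.
- The arm moves only by the tool apply_moves, never from a script. Its argument "commands" is a list of rows, each a list of 7 numbers: the finger opening in mm, from 0 to 85.4, then the shift along the tool's x, y, z in mm, then the turn, a rotation vector about the tool's x, y, z in rad. A call has 1 to 20 rows; each row is the pose to reach, as a shift and turn from the pose commanded when the call began, along the tool's axes at that moment; what a row does not reach only later rows make up. A row lasts 1/10 s, in which the tool goes at most 50 mm and 8.59 degrees, less where a joint would pass 70% of its speed; a pose out of reach is approached as far as the arm can. A call with a gripper value outside its range is refused whole. The fingers move at their own pace and stop on an object; "force" is the grip in N (left out, the last holds). Time passes only in rows, so rows that repeat a pose let the fingers close. It gives the time, the measured TCP pose, the force and the opening at its end, in the units of the state.
- r.get_obs(): the state, without advancing time (a new reading comes with each control period).
- grab_frame(name): name is "scene" or "side" or "wrist"; returns a dict with "pixels" (384x512x3 uint8, red, green, blue), "mtx" (3x3 intrinsics, pixels), "distortion" ([k1, k2, p1, p2, k3] as OpenCV has them; the pictures are not rectified), "position" and "rotation" of the camera in the world; the wrist camera has in their place "T_tool_cam" (4x4, takes a point from camera to tool coordinates, whose origin is the TCP and whose axes are the tool frame's). Camera axes: x right, y down, z forward; pixel columns grow to the right and rows downward; lengths in m; the calibration is good to about 2 mm. A picture is of the moment at which its call begins: read the wrist's pose just before it. There is no depth.
- r.hand_in(): hands the job in, once; it reports no verdict.
Trained networks look in the newest picture that a camera, given by its name, has taken for a name from the list of things; names that differ only in an ending like _2 or _b are one class to them, and where a whole thing is asked for, a point or a joint stands for the part that bears it (a point fixed in the world has none). Each returns a list of dicts, best first, with "confidence" (0 to 1); they miss things now and then, are a little off and sometimes report something else, mostly with a low value. They report only what shows in the picture. A call takes as long as a camera call.
- search_frame(label, camera): "point" ([column, row] as shares, 0 to 1, of the picture: columns of its width, rows of its height, amid what is visible of it).
- cut_out(label, camera): "pixels" (384x512 bool, what is visible of it) and "point" ([column, row] as shares, 0 to 1, of the picture: columns of its width, rows of its height, amid what is visible of it).
- pinpoint(label, camera): "point" ([column, row] as shares, 0 to 1, of the picture: columns of its width, rows of its height: a listed point, or the origin of a listed thing).
The state is a dict: "clock": time; "joints": joint angles; "qvel": joint speeds; "tau": joint torques, N m; "tcp_pos": TCP position; "orientation": TCP orientation; "contact_force": force on the tool from outside, world axes, zero at the start; "moment": the same for the moment, N m; "grip_width": finger opening in m.
Only numpy, scipy, OpenCV 4.12 (cv2) and the standard library are available. Lean on these libraries where they do the work, as an engineer would, in place of code of your own. Each camera call takes 0.05 s, during which the arm holds its last target.

## Working session

There is one attempt and no reset: what is moved stays moved. The work goes in short steps, Python scripts to look and compute and a tool call to move; the robot and the scene stay as the last step left them, time stands still between calls to the robot, and variables do not carry over. Pictures are saved under pics/ and viewed, and the job is handed in when it is done.

Besides the shell and the picture viewer there is one more tool, called after "Call:" by a JSON object that holds its "name" and its "arguments". apply_moves: Moves the arm, as the interface text tells. Its arguments: {"type":"object","properties":{"commands":{"type":"array"},"force":{"type":"number"}},"required":["commands"]}

```bash
mkdir -p pics; cat > h.py <<'E'
import numpy as np, cv2
from scipy.spatial.transform import Rotation as R
from bench import r, grab_frame, search_frame, cut_out, pinpoint
def rot(x):
    x=np.array(x,float)
    return x if x.shape==(3,3) else (R.from_rotvec(x).as_matrix() if x.size==3 else R.from_quat(x).as_matrix())
def cam(f,obs=None):
    if 'T_tool_cam' in f:
        T=np.eye(4);T[:3,:3]=rot(obs['orientation']);T[:3,3]=obs['tcp_pos'];T=T@np.array(f['T_tool_cam']);return T[:3,3],T[:3,:3]
    return np.array(f['position']),rot(f['rotation'])
def back(f,px,z,obs=None):
    p,Rm=cam(f,obs);px=np.atleast_2d(np.array(px,float))
    u=cv2.undistortPoints(px.reshape(-1,1,2),np.array(f['mtx']),np.array(f['distortion'])).reshape(-1,2)
    d=np.c_[u,np.ones(len(u))]@Rm.T
    return p+d*((z-p[2])/d[:,2])[:,None]
def proj(f,P,obs=None):
    p,Rm=cam(f,obs);q,_=cv2.projectPoints(((np.atleast_2d(P)-p)@Rm).astype(float),np.zeros(3),np.zeros(3),np.array(f['mtx']),np.array(f['distortion']));return q.reshape(-1,2)
def save(f,n,img=None): cv2.imwrite('pics/'+n+'.png',cv2.cvtColor(f['pixels'] if img is None else img,cv2.COLOR_RGB2BGR))
E
python3 - <<'E'
from h import *
np.set_printoptions(precision=4,suppress=True)
print(r.get_obs(), r.tcp_to_grasp)
for c in ['scene','side','wrist']:
    o=r.get_obs();f=grab_frame(c);save(f,c+'0')
    if c!='wrist': print(c,f['position'])
    for l,z in [('batten_mid',.014),('bracket',0),('left_upright',0),('right_upright',0),('offcut',0),('batten',0),('oil_bottle',0),('bolt_tin',0),('screwdriver',0),('pepper_grinder',0),('grill_press',0),('tongs',0)]:
        for d in pinpoint(l,c)[:2]:
            px=np.array(d['point'])*[512,384]; print(c,l,round(d['confidence'],2),px,back(f,px,z,o)[0])
E
```

```text
{'clock': 0.0, 'joints': array([-1.3061,  0.4778,  0.0223,  1.5565, -0.0115,  1.1093, -0.0831]), 'qvel': array([ 0.0017,  0.0007,  0.0011, -0.001 ,  0.0019, -0.0003,  0.0004]), 'tau': array([  0.0003, -59.6452,   1.6077, -28.1194,   0.0124,   0.0093,
         0.    ]), 'tcp_pos': array([0.2457, 0.6281, 0.2303]), 'orientation': array([ 0.291 ,  1.5511, -0.2939]), 'contact_force': array([ 0.3036, -1.0479, -0.5315]), 'moment': array([-0.0059, -0.0203, -0.0215]), 'grip_width': 0.08581658150289576} 0.0187
scene [ 1.2345 -0.6078  0.9494]
scene batten_mid 0.72 [290.816  134.5152] [0.4376 0.3037 0.014 ]
scene bracket 0.82 [259.6864 196.992 ] [ 0.5905 -0.0053 -0.    ]
scene left_upright 0.6 [279.0912 179.2896] [0.5746 0.103  0.    ]
scene right_upright 0.54 [247.296  215.8848] [ 0.6244 -0.0912  0.    ]
scene offcut 0.75 [154.9824 216.3072] [ 0.4233 -0.3122  0.    ]
scene batten 0.69 [292.096  135.7056] [0.4344 0.3156 0.    ]
scene oil_bottle 0.61 [152.5248 288.1152] [ 0.6418 -0.4587  0.    ]
scene oil_bottle 0.33 [261.2224 195.1104] [0.5877 0.0045 0.    ]
scene bolt_tin 0.74 [354.6112 147.609
[... 600 characters left out ...]
0.79 [305.3056 303.3984] [ 0.4272 -0.3025  0.    ]
side batten 0.92 [138.3936 185.5872] [0.4138 0.3199 0.    ]
side oil_bottle 0.62 [414.8224 288.384 ] [ 0.6338 -0.4585  0.    ]
side bolt_tin 0.66 [163.8912 144.192 ] [0.6029 0.4507 0.    ]
side screwdriver 0.64 [291.8912 218.1888] [ 0.6201 -0.097   0.    ]
side screwdriver 0.58 [214.784 256.896] [ 0.3817 -0.0551  0.    ]
side pepper_grinder 0.79 [227.2768 139.392 ] [0.7708 0.3206 0.    ]
side pepper_grinder 0.7 [215.7056 257.5872] [ 0.3817 -0.0584  0.    ]
side grill_press 0.76 [382.4128 225.408 ] [ 0.766  -0.2884  0.    ]
side tongs 0.66 [308.224  178.4064] [ 0.7899 -0.0152  0.    ]
side tongs 0.66 [141.824  180.9024] [0.4341 0.3319 0.    ]
```

View pics/scene0.png

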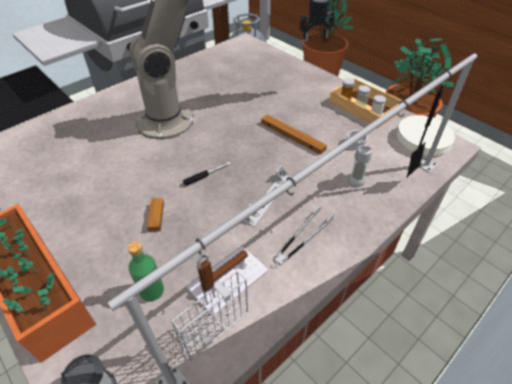

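View pics/side0.png

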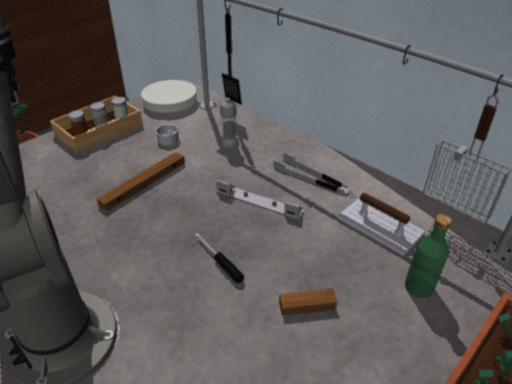

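View pics/wrist0.png

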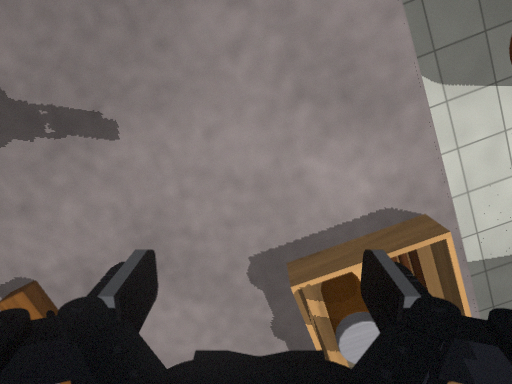

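The scene camera shows the batten at px (293,133), the bracket at (268,195), the offcut at (155,213) and the screwdriver at (207,173). The side camera shows the batten at (143,180) and the bracket at (260,200). I'll fit the poses to masks next.

```bash
cat > fit.py <<'E'
from h import *
from scipy.optimize import minimize
def box(x0,x1,y0,y1,z0,z1): return np.array([[x,y,z] for x in(x0,x1) for y in(y0,y1) for z in(z0,z1)])
BAT=[box(-.02,.02,-.15,.15,0,.028)]
OFF=[box(-.02,.02,-.06,.06,0,.028)]
BR=[box(.001,.041,-.13,.13,0,.004),box(0,.004,.085,.125,0,.044),box(0,.004,-.125,-.085,0,.044)]
S=4
def render(f,obs,boxes,p):
    c,s=np.cos(p[2]),np.sin(p[2]);M=np.zeros((384,512),np.uint8)
    for b in boxes:
        P=b@np.array([[c,-s,0],[s,c,0],[0,0,1]]).T+[p[0],p[1],0]
        h=cv2.convexHull((proj(f,P,obs)).astype(np.float32))
        cv2.fillConvexPoly(M,np.round(h*16).astype(np.int32),255,cv2.LINE_AA,4)
    return M/255.
def fit(views,boxes,p0):
    def cost(p):
        t=0
        for f,o,m in views:
            g=render(f,o,boxes,p);t+=1-np.minimum(g,m).sum()/np.maximum(g,m).sum()
        return t/len(views)
    best=None
    for k in (1,.3,.3):
        sx=np.array([p0]+[np.array(p0)+k*np.array(d) for d in ([.02,0,0],[0,.02,0],[0,0,.1])])
        q=minimize(cost,p0,method='Nelder-Mead',options=dict(initial_simplex=sx,xatol=1e-4,fatol=1e-5));p0=q.x
    return p0,q.fun
E
python3 - <<'E'
from fit import *
np.set_printoptions(precision=4,suppress=True)
fs={c:grab_frame(c) for c in ['scene','side']}
for l,b,p0 in [('batten',BAT,[.42,.31,.4]),('bracket',BR,[.59,0,.22]),('offcut',OFF,[.42,-.3,-.5])]:
    V=[]
    for c in fs:
        grab_frame(c)
        ds=cut_out(l,c)
        print(l,c,[(round(d['confidence'],2),d['pixels'].sum(),np.array(d['point'])*[512,384]) for d in ds[:3]])
        if ds: V.append((fs[c],None,ds[0]['pixels'].astype(float)))
    print(l,fit(V,b,p0),[fit([v],b,p0) for v in V])
E
```

```text
batten scene [(0.72, np.int64(783), array([297.984, 134.784])), (0.22, np.int64(85), array([278.3232, 174.4896]))]
batten side [(0.72, np.int64(1641), array([138.8032, 181.5168])), (0.68, np.int64(2647), array([385.5872, 219.9936])), (0.26, np.int64(2252), array([428.5952, 259.0848]))]
batten (array([0.4319, 0.3174, 1.6693]), np.float64(0.13303025883043157)) [(array([ 0.4336,  0.3135, -1.5126]), np.float64(0.18557468209510575)), (array([0.432 , 0.3185, 1.678 ]), np.float64(0.06421713987070687))]
bracket scene [(0.95, np.int64(352), array([276.1216, 183.0912])), (0.45, np.int64(1831), array([231.424 , 275.2128]))]
bracket side [(0.6, np.int64(940), array([260.5056, 202.9824])), (0.21, np.int64(1548), array([137.7792, 180.9024]))]
bracket (array([0.591 , 0.0126, 0.2848]), np.float64(0.4188966732399393)) [(array([0.5931, 0.016 , 0.3455]), np.float64(0.633967288100932)), (array([0.5917, 0.0088, 0.2995]), np.float64(0.20105689318831688))]
offcut scene [(0.67, np.int64(468), array([155.2896, 215.3088]))]
offcut side [(0.82, np.int64(1190), array([307.5072, 300.096 ]))]
offcut (array([ 0.4262, -0.3097,  0.9512]), np.float64(0.1527546891878549)) [(array([ 0.4268, -0.3103,  0.9643]), np.float64(0.15519019941236323)), (array([ 0.4249, -0.3076,  0.8812]), np.float64(0.14372581068606616))]
```

```bash
cat > plan.py <<'E'
from h import *
def goal(yaw_y): # tool x down, tool y at world angle yaw_y
    y=np.array([np.cos(yaw_y),np.sin(yaw_y),0]);x=np.array([0,0,-1.]);return np.column_stack([x,y,np.cross(x,y)])
def show(p,yaw_y,o=None):
    o=o or r.get_obs();R0=rot(o['orientation'])
    print('tool axes',R0.round(3).tolist(),'yaw_y',np.arctan2(R0[1,1],R0[0,1]).round(4))
    print('pos',o['tcp_pos'],'F',o['contact_force'],'j',o['joints'],'w',o['grip_width'])
    print('shift mm',(1000*R0.T@(np.array(p)-o['tcp_pos'])).round(1),'turn',R.from_matrix(R0.T@goal(yaw_y)).as_rotvec().round(4))
E
python3 - <<'E'
from plan import *
np.set_printoptions(precision=4,suppress=True)
show([.432,.317,.2],1.6693)
show([.432,.317,.2],1.6693-np.pi)
E
```

```text
tool axes [[-0.0, 0.364, 0.931], [0.0, 0.931, -0.364], [-1.0, 0.0, -0.0]] yaw_y 1.198
pos [0.2458 0.6287 0.2313] F [-0.4789  0.152   0.5452] j [-1.3061  0.477   0.0224  1.5554 -0.0115  1.1093 -0.0831] w 0.08545152052746625
shift mm [  31.3 -222.4  286.9] turn [-0.4713 -0.     -0.    ]
tool axes [[-0.0, 0.364, 0.931], [0.0, 0.931, -0.364], [-1.0, 0.0, -0.0]] yaw_y 1.198
pos [0.2458 0.6287 0.2313] F [-0.4789  0.152   0.5452] j [-1.3061  0.477   0.0224  1.5554 -0.0115  1.1093 -0.0831] w 0.08545152052746625
shift mm [  31.3 -222.4  286.9] turn [ 2.6703 -0.      0.    ]
```

Call:
{"name": "apply_moves", "arguments": {"commands": [[85,0,-222,287,-0.47,0,0],[85,0,-222,287,-0.47,0,0],[85,0,-222,287,-0.47,0,0],[85,0,-222,287,-0.47,0,0],[85,0,-222,287,-0.47,0,0],[85,0,-222,287,-0.47,0,0],[85,0,-222,287,-0.47,0,0],[85,0,-222,287,-0.47,0,0],[85,0,-222,287,-0.47,0,0],[85,0,-222,287,-0.47,0,0]]}}

```text
clock: 3.65
tcp_pos: [0.4316, 0.3188, 0.2314]
orientation: [-0.076, 1.57, 0.078]
contact_force: [-0.4, 1.1, -0.1]
grip_width: 0.0849
```

```bash
python3 - <<'E'
from fit import *
from plan import *
np.set_printoptions(precision=4,suppress=True)
o=r.get_obs();f=grab_frame('wrist');save(f,'w1')
print(o['clock'],f['T_tool_cam'])
ds=cut_out('batten','wrist');print([(round(d['confidence'],2),d['pixels'].sum(),np.array(d['point'])*[512,384]) for d in ds[:3]])
print(pinpoint('batten_mid','wrist')[:1])
if ds: print(fit([(f,o,ds[0]['pixels'].astype(float))],BAT,[.432,.317,1.669]))
show([.432,.317,.2],1.6693)
E
```

```text
3.65 [[ 0.0007 -0.2726  0.9621 -0.1431]
 [ 1.     -0.0005 -0.0009  0.0014]
 [ 0.0007  0.9621  0.2726 -0.0696]
 [ 0.      0.      0.      1.    ]]
[(0.81, np.int64(11444), array([256.512 , 141.8112])), (0.54, np.int64(2133), array([353.024 , 333.8112]))]
[{'point': [0.5043, 0.4281], 'confidence': 0.96}]
(array([0.4316, 0.3174, 1.6653]), np.float64(0.04355989990421327))
tool axes [[-0.0, -0.101, 0.995], [0.001, 0.995, 0.101], [-1.0, 0.001, -0.0]] yaw_y 1.6716
pos [0.431  0.3195 0.2312] F [-0.5771  0.0217 -0.3654] j [-0.7834  0.2496  0.0354  1.8892 -0.0112  1.0029  0.9285] w 0.0850501150423338
shift mm [31.2 -2.6  0.7] turn [ 0.0023 -0.0004 -0.0006]
```

View pics/w1.png

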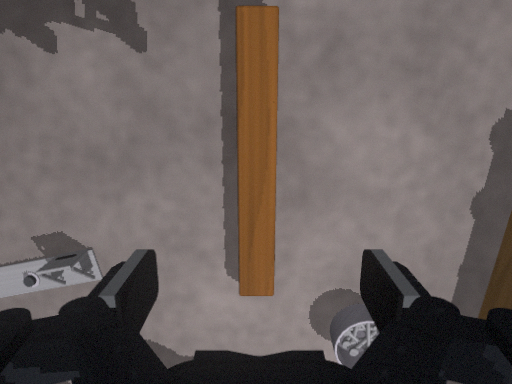

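The wrist picture shows the batten upright along columns 238–278, rows 5–295, between the jaws. The mask fit is good (4% mismatch). Descending to grip its centre.

Call:
{"name": "apply_moves", "arguments": {"commands": [[85,50,-2,0,0,0,0],[85,100,-2,0,0,0,0],[85,150,-2,0,0,0,0],[85,185,-2,0,0,0,0],[85,205,-2,0,0,0,0],[85,218,-2,0,0,0,0],[85,228,-2,0,0,0,0],[85,229,-2,0,0,0,0]]}}

```text
clock: 4.6
tcp_pos: [0.432, 0.3159, 0.0018]
orientation: [-0.077, 1.57, 0.077]
contact_force: [-0.2, 0.3, 0.2]
grip_width: 0.0853
```

Call:
{"name": "apply_moves", "arguments": {"commands": [[30,0,0,0,0,0,0],[30,0,0,0,0,0,0],[30,0,0,0,0,0,0],[30,0,0,0,0,0,0],[30,0,0,0,0,0,0],[30,0,0,0,0,0,0],[30,0,0,0,0,0,0],[30,0,0,0,0,0,0]], "force": 50}}

```text
clock: 5.4
tcp_pos: [0.4331, 0.3159, 0.0034]
orientation: [-0.075, 1.568, 0.077]
contact_force: [-0.3, -0.5, 7.2]
grip_width: 0.039
```

Call:
{"name": "apply_moves", "arguments": {"commands": [[30,-10,0,0,0,0,0],[30,-40,0,0,0,0,0],[30,-80,0,0,0,0,0],[30,-120,0,0,0,0,0],[30,-140,0,0,0,0,0],[30,-140,0,0,0,0,0]]}}

```text
clock: 6.0
tcp_pos: [0.4342, 0.3166, 0.1461]
orientation: [-0.073, 1.564, 0.079]
contact_force: [0.9, -0.1, -1.0]
grip_width: 0.0394
```

```bash
python3 - <<'E'
from fit import *
from plan import *
np.set_printoptions(precision=4,suppress=True)
o=r.get_obs();f=grab_frame('wrist');save(f,'w2')
c=np.array([.591,.01]);y=.285
p=c-.13*np.array([np.cos(y),np.sin(y)])
show([*p,.145],y)
f=grab_frame('side');save(f,'s2')
E
```

```text
tool axes [[0.002, -0.097, 0.995], [0.002, 0.995, 0.097], [-1.0, 0.002, 0.003]] yaw_y 1.6678
pos [0.433  0.3158 0.144 ] F [-0.2854 -0.528  -1.5612] j [-0.7744  0.3532  0.0341  1.9756 -0.0164  0.8097  0.9367] w 0.03886834723222697
shift mm [  -1.7 -344.    -0.1] turn [ 1.3828  0.0007 -0.0036]
```

View pics/w2.png

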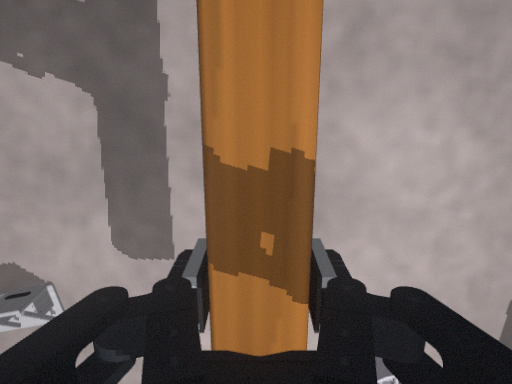

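View pics/s2.png

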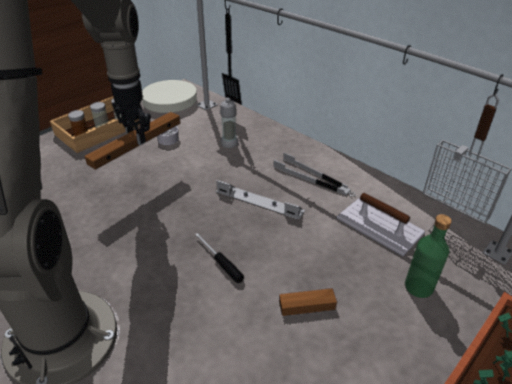

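Call:
{"name": "apply_moves", "arguments": {"commands": [[30,0,-34,0,0.14,0,0],[30,0,-68,0,0.28,0,0],[30,0,-102,0,0.42,0,0],[30,0,-136,0,0.56,0,0],[30,0,-170,0,0.7,0,0],[30,0,-204,0,0.84,0,0],[30,0,-238,0,0.98,0,0],[30,0,-272,0,1.12,0,0],[30,0,-306,0,1.26,0,0],[30,0,-344,0,1.383,0,0],[30,0,-344,0,1.383,0,0],[30,0,-344,0,1.383,0,0],[30,0,-344,0,1.383,0,0]]}}

```text
clock: 7.4
tcp_pos: [0.4651, -0.026, 0.1414]
orientation: [0.994, 1.333, -0.996]
contact_force: [0.2, 1.1, -1.8]
grip_width: 0.0387
```

```bash
python3 - <<'E'
from fit import *
from plan import *
np.set_printoptions(precision=4,suppress=True)
o=r.get_obs();f=grab_frame('wrist');save(f,'w3')
print(o['clock'])
for l in ['bracket','left_upright','right_upright']:
    for d in pinpoint(l,'wrist')[:2]:
        px=np.array(d['point'])*[512,384];print(l,d['confidence'],px,back(f,px,0,o))
im=f['pixels'].copy()
for b in BR:
    y=.285;c,s=np.cos(y),np.sin(y)
    q=proj(f,b@np.array([[c,-s,0],[s,c,0],[0,0,1]]).T+[.591,.01,0],o)
    for a in q: cv2.circle(im,tuple(int(v) for v in a.round()),2,(255,0,0),-1)
save(f,'w3o',im)
f=grab_frame('side');save(f,'s3')
big=cv2.resize(f['pixels'][165:235,200:320],None,fx=6,fy=6,interpolation=cv2.INTER_CUBIC);save(f,'s3b',big)
show([.466,-.027,.145],.285)
E
```

```text
7.4
bracket 0.65 [412.8768 185.7024] [[0.5915 0.0091 0.    ]]
left_upright 0.82 [426.5984  53.7984] [[0.5601 0.1098 0.    ]]
right_upright 0.63 [397.9776 290.9184] [[ 0.6188 -0.0887  0.    ]]
tool axes [[-0.0, 0.959, 0.283], [0.0, 0.283, -0.959], [-1.0, -0.0, -0.0]] yaw_y 0.2868
pos [ 0.4657 -0.0262  0.1422] F [ 0.0862  0.2224 -1.8794] j [-0.4631  0.2691  0.4512  2.1496 -0.1701  0.7562  0.3851] w 0.039133272766973884
shift mm [-2.8  0.   0.9] turn [ 0.0018 -0.0003  0.0003]
```

View pics/w3o.png

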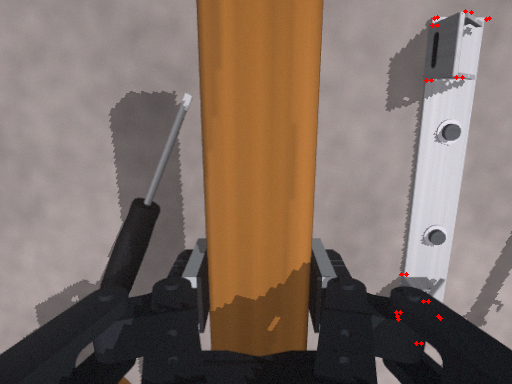

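View pics/s3b.png

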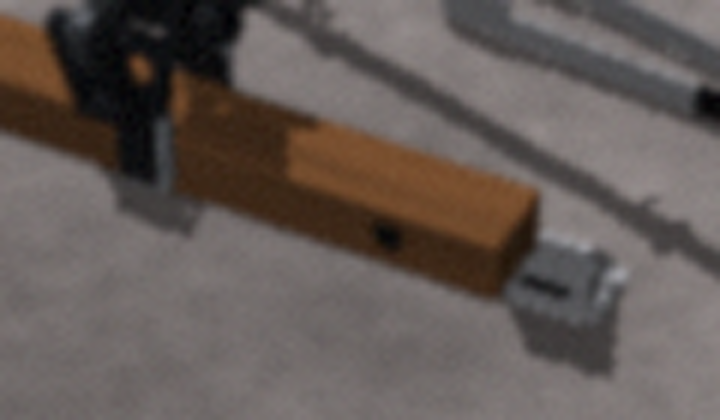

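```bash
cat > brk.py <<'E'
from fit import *
import fit as F
np.set_printoptions(precision=4,suppress=True)
o=r.get_obs();f=grab_frame('wrist')
ds=cut_out('bracket','wrist');print([(round(d['confidence'],2),d['pixels'].sum()) for d in ds[:3]])
m=ds[0]['pixels'].astype(float)
# own mask: bright/grey metal seen; ROI
g0=F.render
W=np.zeros((384,512));W[:268,380:]=1
F.render=lambda *a:g0(*a)*W
m=m*W
p,c=F.fit([(f,o,m)],BR,[.591,.01,.285]);print(p,c)
im=f['pixels'].copy()
big=cv2.resize(im[0:300,380:512],None,fx=2.6,fy=2,interpolation=cv2.INTER_CUBIC)
bm=cv2.resize(im[0:290,370:512],None,fx=2,fy=2,interpolation=cv2.INTER_CUBIC);bm2=bm.copy()
cn,_=cv2.findContours(cv2.resize(m[0:290,370:].astype(np.uint8),None,fx=2,fy=2,interpolation=cv2.INTER_NEAREST),cv2.RETR_EXTERNAL,cv2.CHAIN_APPROX_NONE);cv2.drawContours(bm2,cn,-1,(0,255,0),1)
for b in BR:
    s,k=np.sin(p[2]),np.cos(p[2])
    q=(proj(f,b@np.array([[k,-s,0],[s,k,0],[0,0,1]]).T+[p[0],p[1],0],o)-[370,0])*2
    for i,j in [(0,1),(0,2),(1,3),(2,3),(4,5),(4,6),(5,7),(6,7),(0,4),(1,5),(2,6),(3,7)]:
        cv2.line(bm2,tuple(int(v) for v in q[i]),tuple(int(v) for v in q[j]),(255,0,0),1)
save(f,'brk',np.hstack([bm,bm2]))
E
python3 brk.py
```

```text
[(0.86, np.int64(13896))]
[0.5902 0.0095 0.3047] 0.03032379488645054
```

View pics/brk.png

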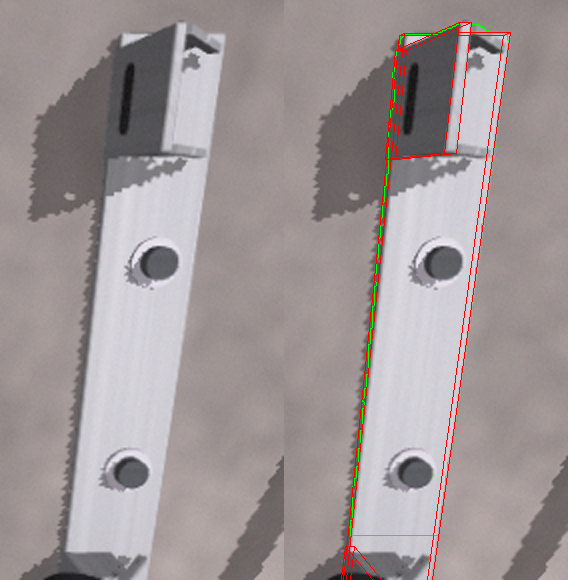

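```bash
python3 - <<'E'
from plan import *
show([.5476,-.005,.1422],.3047)
E
```

```text
tool axes [[-0.0, 0.959, 0.282], [0.0, 0.282, -0.959], [-1.0, 0.0, -0.0]] yaw_y 0.286
pos [ 0.46581732 -0.02652007  0.14227248] F [ 0.11037116  0.58653876 -2.03493649] j [-0.46271502  0.26895969  0.45169279  2.14956489 -0.17007239  0.7562254
  0.38504015] w 0.03933510079724633
shift mm [ 0.1 84.5  2.4] turn [-0.0187 -0.0002 -0.    ]
```

Call:
{"name": "apply_moves", "arguments": {"commands": [[30,0,40,1.2,-0.01,0,0],[30,0,80,2.4,-0.0187,0,0],[30,0,84.5,2.4,-0.0187,0,0],[30,40,84.5,2.4,-0.0187,0,0],[30,80,84.5,2.4,-0.0187,0,0],[30,110,84.5,2.4,-0.0187,0,0],[30,125,84.5,2.4,-0.0187,0,0],[30,132,84.5,2.4,-0.0187,0,0],[30,135,84.5,2.4,-0.0187,0,0],[30,135,84.5,2.4,-0.0187,0,0]]}}

```text
clock: 8.75
tcp_pos: [0.5484, -0.0056, 0.0081]
orientation: [0.983, 1.337, -0.982]
contact_force: [-0.2, 0.5, -1.0]
grip_width: 0.0389
```

```bash
python3 - <<'E'
from plan import *
show([.5476,-.005,.004],.3047);print(r.get_obs()['clock'])
f=grab_frame('side');save(f,'s4',cv2.resize(f['pixels'][130:260,150:340],None,fx=4,fy=4,interpolation=cv2.INTER_CUBIC))
f=grab_frame('wrist');save(f,'w4')
E
```

```text
tool axes [[0.002, 0.954, 0.299], [0.0, 0.299, -0.954], [-1.0, 0.002, 0.0]] yaw_y 0.3036
pos [ 0.54838266 -0.00557325  0.00814446] F [-0.20246063  0.46447655 -0.95276715] j [-0.34957726  0.60979274  0.31737985  2.02796072 -0.34722112  0.55324401
  0.51542595] w 0.03889346238063797
shift mm [ 4.1 -0.6 -0.8] turn [-0.0011  0.0003 -0.0015]
8.75
```

View pics/s4.png

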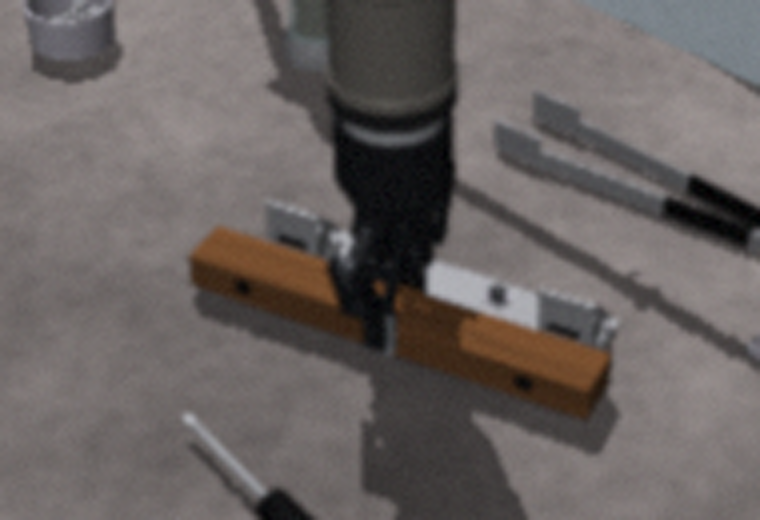

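View pics/w4.png

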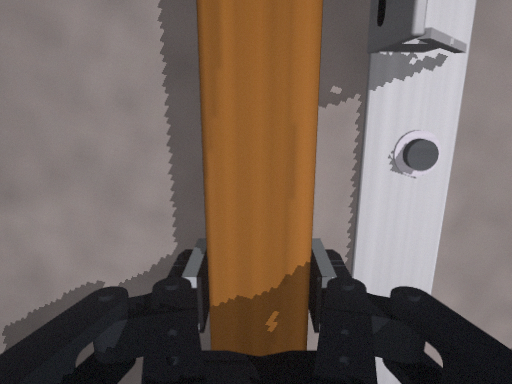

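Call:
{"name": "apply_moves", "arguments": {"commands": [[30,2,0,0,0,0,0],[30,4.5,0,0,0,0,0],[30,4.5,0,0,0,0,0],[62,4.5,0,0,0,0,0],[62,4.5,0,0,0,0,0],[62,4.5,0,0,0,0,0],[62,4.5,0,0,0,0,0],[62,4.5,0,0,0,0,0]]}}

```text
clock: 9.65
tcp_pos: [0.5476, -0.0056, 0.0027]
orientation: [0.983, 1.338, -0.983]
contact_force: [-1.6, -0.0, 0.9]
grip_width: 0.0621
```

```bash
python3 - <<'E'
from plan import *
show([.5476,-.005,.004],.3047);print(r.get_obs()['clock'])
f=grab_frame('wrist');save(f,'w5')
E
```

```text
tool axes [[-0.0, 0.954, 0.299], [0.0, 0.299, -0.954], [-1.0, -0.0, -0.0]] yaw_y 0.3037
pos [ 0.54758794 -0.00555505  0.00274693] F [-1.56530678 -0.00961911  0.92334373] j [-0.34572097  0.61869958  0.31213996  2.02942414 -0.35121636  0.54419528
  0.51877987] w 0.06214574258970602
shift mm [-1.3  0.2 -0.5] turn [-0.001 -0.     0.   ]
9.65
```

View pics/w5.png

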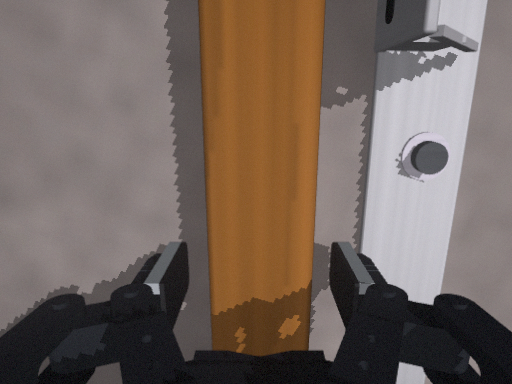

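Call:
{"name": "apply_moves", "arguments": {"commands": [[62,-4,0,0,0,0,0],[62,-4,4,0,0.001,0,0],[62,-4,8,0,0.001,0,0],[62,-4,12,0,0.001,0,0],[62,-4,16,0,0.001,0,0],[62,-4,20,0,0.001,0,0],[62,-4,24,0,0.001,0,0],[62,-4,28,0,0.001,0,0],[62,-4,28,0,0.001,0,0],[62,-4,28,0,0.001,0,0]], "force": 80}}

```text
clock: 10.7
tcp_pos: [0.5747, 0.003, 0.0068]
orientation: [0.983, 1.337, -0.983]
contact_force: [0.3, 0.3, -0.2]
grip_width: 0.0619
```

```bash
python3 - <<'E'
from plan import *
show([.5476,-.005,.004],.3047);o=r.get_obs();print(o['clock'])
f=grab_frame('wrist');save(f,'w6')
F=[]
for i in range(4): F.append(rot(o['orientation']).T@r.get_obs()['contact_force']);grab_frame('wrist')
print(np.array(F).round(2))
E
```

```text
tool axes [[0.0, 0.954, 0.298], [0.0, 0.298, -0.954], [-1.0, 0.0, 0.0]] yaw_y 0.3029
pos [0.57466456 0.00297783 0.00680695] F [ 0.25582259  0.3360122  -0.18528716] j [-0.35762143  0.6418249   0.32117878  1.96490357 -0.347944    0.58749367
  0.49879335] w 0.061875944473577
shift mm [  2.8 -28.2  -0.5] turn [-0.0018  0.0001 -0.0005]
10.7
[[ 0.14 -0.39 -0.78]
 [-0.6   0.75  0.08]
 [-0.64 -0.19 -1.  ]
 [ 0.13 -0.34 -0.56]]
```

View pics/w6.png

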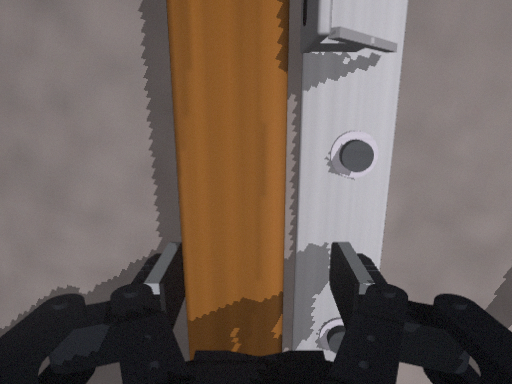

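```bash
python3 - <<'E'
from plan import *
np.set_printoptions(precision=4,suppress=True)
o=r.get_obs();f=grab_frame('wrist')
P=back(f,[[357,155],[340,335]],.01,o)
c,s=np.cos(.3047),np.sin(.3047);d=(P-[.5902,.0095,0])[:,:2];print(d@np.array([[c,-s],[s,c]]))
t=(o['tcp_pos']-[.5902,.0095,0])[:2];print('tcp in br',t@np.array([[c,-s],[s,c]]))
for cn in ['scene','side']:
    g=grab_frame(cn)
    for l,z in(('batten_mid',.014),('bracket',0)):
        for q in pinpoint(l,cn)[:1]:
            w=back(g,np.array(q['point'])*[512,384],z)[0];print(cn,l,q['confidence'],w,((w-[.5902,.0095,0])[:2])@np.array([[c,-s],[s,c]]))
    save(g,cn+'6',cv2.resize(g['pixels'][140:250,180:330],None,fx=5,fy=5,interpolation=cv2.INTER_CUBIC))
E
```

```text
[[ 0.0228  0.0459]
 [ 0.0213 -0.0409]]
tcp in br [-0.0172 -0.0016]
scene batten_mid 0.86 [ 0.5686 -0.0111  0.014 ] [-0.0268 -0.0131]
scene bracket 0.56 [ 0.5976 -0.0057  0.    ] [ 0.0025 -0.0167]
side batten_mid 0.85 [0.5593 0.005  0.014 ] [-0.0309  0.005 ]
side bracket 0.71 [0.5875 0.0045 0.    ] [-0.004  -0.0039]
```

View pics/side6.png

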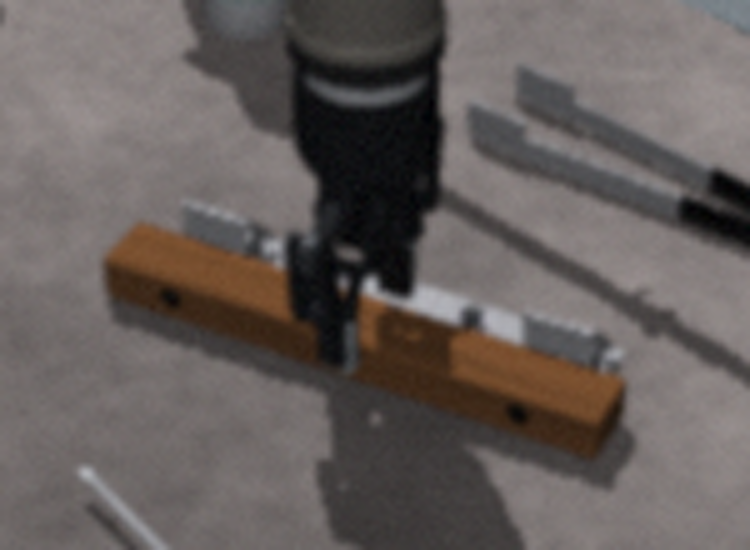

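View pics/scene6.png

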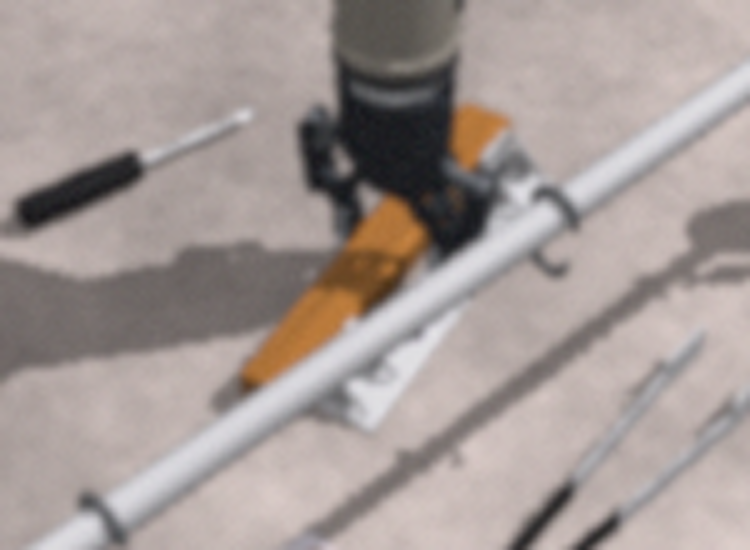

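```bash
python3 - <<'E'
from plan import *
np.set_printoptions(precision=4,suppress=True)
g=grab_frame('side')
c,s=np.cos(.3047),np.sin(.3047);M=np.array([[c,-s],[s,c]])
def br(px,z): return ((back(g,px,z)-[.5902,.0095,0])[:,:2])@M
a=lambda u,v:[180+u/5,140+v/5]
print('holes',br([a(170,297),a(516,412)],.014))
print('top front corners',br([a(107,262),a(606,405)],.028))
print('upright top corners L/R outer',br([a(184,203),a(615,340)],.044))
P=np.array([[.0,.125,.044],[0,.085,.044],[0,-.125,.044],[0,-.085,.044]]);P[:,:2]=P[:,:2]@M.T+[.5902,.0095]
print('pred upright corners',(proj(g,P)-[180,140])*5)
E
```

```text
holes [[-0.0437  0.1072]
 [-0.0435 -0.1024]]
top front corners [[-0.0475  0.1446]
 [-0.0321 -0.1473]]
upright top corners L/R outer [[ 0.0006  0.1226]
 [-0.0002 -0.1381]]
pred upright corners [[179.8156 202.4646]
 [241.7911 222.0024]
 [591.8677 332.4536]
 [521.9255 310.3743]]
```

Call:
{"name": "apply_moves", "arguments": {"commands": [[62,0,1,0,0.001,0,0],[62,0,2,0,0.001,0,0],[62,0,3,0,0.001,0,0],[62,0,3,0,0.001,0,0]]}}

```text
clock: 11.75
tcp_pos: [0.5772, 0.0037, 0.0067]
orientation: [0.984, 1.337, -0.984]
contact_force: [-0.5, -0.7, -0.1]
grip_width: 0.0618
```

Call:
{"name": "apply_moves", "arguments": {"commands": [[62,0,1,0,0.0,0,0],[62,0,1,0,0.0,0,0],[62,0,1,0,0,0,0]]}}

```text
clock: 12.05
tcp_pos: [0.5783, 0.0041, 0.0068]
orientation: [0.984, 1.337, -0.984]
contact_force: [-0.7, -0.1, 0.2]
grip_width: 0.062
```

Call:
{"name": "apply_moves", "arguments": {"commands": [[62,0,1,0,0.0,0,0],[62,0,1,0,0.0,0,0],[62,0,1,0,0,0,0]]}}

```text
clock: 12.35
tcp_pos: [0.5793, 0.0044, 0.0068]
orientation: [0.984, 1.337, -0.984]
contact_force: [-0.5, 0.4, 0.3]
grip_width: 0.0618
```

Call:
{"name": "apply_moves", "arguments": {"commands": [[62,0,1,0,0.0,0,0],[62,0,2,0,0.0,0,0],[62,0,2,0,0,0,0]]}}

```text
clock: 12.65
tcp_pos: [0.5812, 0.005, 0.0068]
orientation: [0.984, 1.337, -0.984]
contact_force: [-0.9, 1.1, -0.3]
grip_width: 0.0619
```

Call:
{"name": "apply_moves", "arguments": {"commands": [[62,0,1,0,0.0,0,0],[62,0,1,0,0.0,0,0],[62,0,1,0,0,0,0]]}}

```text
clock: 12.95
tcp_pos: [0.5813, 0.0051, 0.0067]
orientation: [0.984, 1.338, -0.985]
contact_force: [-4.0, -0.5, 2.2]
grip_width: 0.062
```

Call:
{"name": "apply_moves", "arguments": {"commands": [[62,0,1,0,0.0,0,0],[62,0,1,0,0.0,0,0],[62,0,1,0,0,0,0]]}}

```text
clock: 13.25
tcp_pos: [0.5813, 0.0051, 0.0065]
orientation: [0.983, 1.339, -0.986]
contact_force: [-6.1, -1.5, 3.9]
grip_width: 0.0617
```

Call:
{"name": "apply_moves", "arguments": {"commands": [[62,0,0.5,0,0.0,0,0],[62,0,1,0,0.0,0,0],[62,0,1.5,0,0,0,0],[62,0,2,0,0,0,0],[62,0,2,0,0,0,0],[62,0,2,0,0,0,0]]}}

```text
clock: 13.85
tcp_pos: [0.5814, 0.0051, 0.0063]
orientation: [0.982, 1.342, -0.989]
contact_force: [-9.8, -2.5, 8.4]
grip_width: 0.0619
```

```bash
python3 - <<'E'
from plan import *
np.set_printoptions(precision=3,suppress=True)
F=[];m=[]
for i in range(8):
    o=r.get_obs();F.append(rot(o['orientation']).T@o['contact_force']);m.append(o['moment'])
    f=grab_frame('wrist')
print('tool F',np.mean(F,0),np.std(F,0),'moment',np.mean(m,0)); show([.59,0,.007],.3047)
save(f,'w7')
g=grab_frame('side');save(g,'s7',cv2.resize(g['pixels'][140:250,180:330],None,fx=5,fy=5,interpolation=cv2.INTER_CUBIC))
E
```

```text
tool F [ -8.318 -10.397  -0.767] [0.356 0.456 0.348] moment [-0.535  2.364 -0.043]
tool axes [[-0.007, 0.955, 0.296], [-0.0, 0.296, -0.955], [-1.0, -0.006, -0.002]] yaw_y 0.3007
pos [0.581 0.005 0.006] F [-10.157  -3.257   8.87 ] j [-0.36   0.653  0.324  1.943 -0.347  0.606  0.492] w 0.06178810255272899
shift mm [-0.8  6.7  7.4] turn [-0.004 -0.002  0.006]
```

View pics/w7.png

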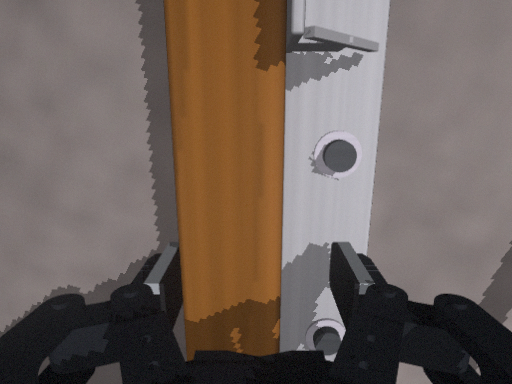

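View pics/s7.png

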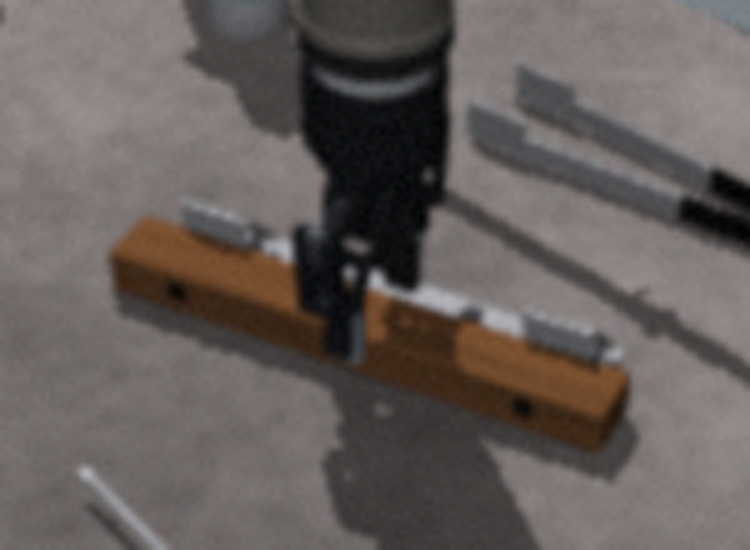

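Call:
{"name": "apply_moves", "arguments": {"commands": [[62,-0.5,0,0,0.0,0,0],[62,-1,0,0,0.0,0,0],[62,-1,0,0,0,0,0],[62,-1,0,0,0,0,0]]}}

```text
clock: 14.7
tcp_pos: [0.5813, 0.0051, 0.0065]
orientation: [0.982, 1.341, -0.989]
contact_force: [-7.8, -3.1, -0.8]
grip_width: 0.062
```

Call:
{"name": "apply_moves", "arguments": {"commands": [[62,-0.5,0,0,0.0,0,0],[62,-1,0,0,0.0,0,0],[62,-1,0,0,0,0,0],[62,-1,0,0,0,0,0]]}}

```text
clock: 15.1
tcp_pos: [0.5812, 0.005, 0.0073]
orientation: [0.981, 1.342, -0.989]
contact_force: [-7.4, -2.2, -2.3]
grip_width: 0.0621
```

Call:
{"name": "apply_moves", "arguments": {"commands": [[62,0,0.5,0,0.0,0,0],[62,0,1,0,0.0,0,0],[62,0,1.5,0,0,0,0],[62,0,2,0,0,0,0],[62,0,2,0,0,0,0],[62,0,2,0,0,0,0]]}}

```text
clock: 15.7
tcp_pos: [0.5813, 0.005, 0.0067]
orientation: [0.98, 1.344, -0.992]
contact_force: [-9.9, -3.9, -2.1]
grip_width: 0.0619
```

```bash
cat > chk.py <<'E'
from plan import *
np.set_printoptions(precision=3,suppress=True)
F=[];m=[]
for i in range(10):
    o=r.get_obs();F.append(rot(o['orientation']).T@o['contact_force']);m.append(o['moment'])
    f=grab_frame('wrist')
print('tool F',np.mean(F,0),np.std(F,0),'moment',np.mean(m,0)); show([.59,0,.007],.3047);print(o['clock'])
save(f,'w8')
g=grab_frame('side');save(g,'s8',cv2.resize(g['pixels'][140:250,180:330],None,fx=5,fy=5,interpolation=cv2.INTER_CUBIC))
E
python3 chk.py
```

```text
tool F [  2.238 -11.21    0.555] [0.465 0.446 0.405] moment [-0.752  2.131 -0.014]
tool axes [[-0.01, 0.955, 0.296], [-0.002, 0.296, -0.955], [-1.0, -0.01, -0.002]] yaw_y 0.3004
pos [0.581 0.005 0.007] F [-10.249  -3.86   -1.68 ] j [-0.362  0.654  0.326  1.941 -0.345  0.612  0.489] w 0.062159220844890534
shift mm [-0.4  6.8  7.4] turn [-0.004 -0.002  0.01 ]
16.15
```

View pics/s8.png

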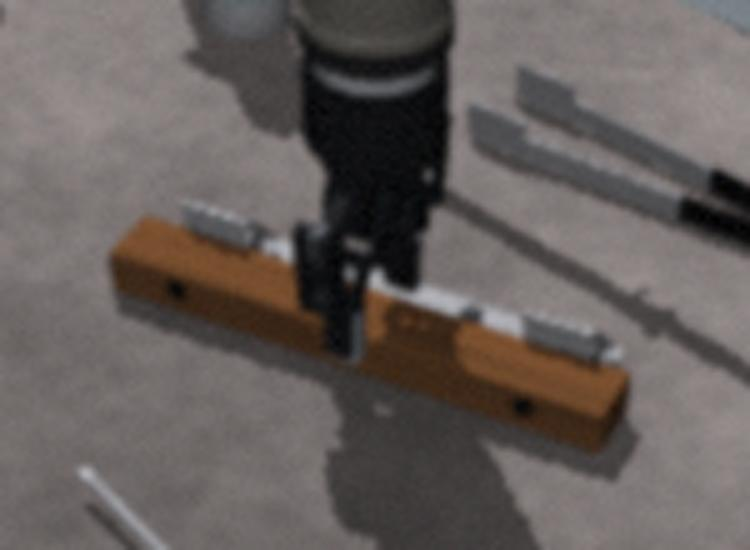

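View pics/w8.png

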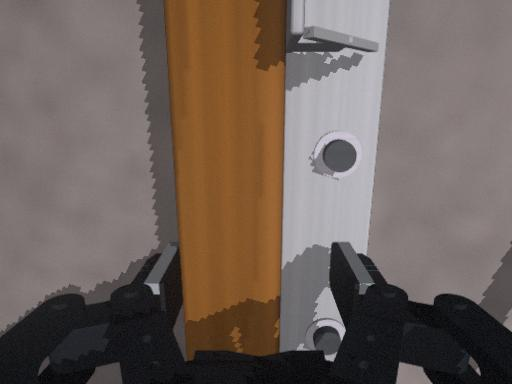

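Call:
{"name": "apply_moves", "arguments": {"commands": [[62,0.2,0.2,0,0.0,0,0],[62,0.5,0.4,0,0.0,0,0],[62,0.5,0.4,0,0,0,0],[62,0.5,0.4,0,0,0,0],[62,0.5,0.4,0,0,0,0]]}}

```text
clock: 16.75
tcp_pos: [0.5813, 0.005, 0.0063]
orientation: [0.98, 1.345, -0.993]
contact_force: [-11.6, -4.2, -0.4]
grip_width: 0.0619
```

```bash
python3 chk.py
```

```text
tool F [  0.28  -12.339   0.068] [0.502 0.303 0.683] moment [-0.82   2.417 -0.002]
tool axes [[-0.011, 0.955, 0.296], [-0.001, 0.296, -0.955], [-1.0, -0.011, -0.002]] yaw_y 0.3004
pos [0.581 0.005 0.006] F [-11.678  -3.319  -0.104] j [-0.361  0.655  0.326  1.94  -0.346  0.612  0.49 ] w 0.06211277485977508
shift mm [-0.8  6.8  7.4] turn [-0.004 -0.002  0.011]
17.2
```

```bash
python3 - <<'E'
from plan import *
np.set_printoptions(precision=4,suppress=True)
g=grab_frame('side')
c,s=np.cos(.3047),np.sin(.3047);M=np.array([[c,-s],[s,c]])
a=lambda u,v:[180+u/5,140+v/5]
h=((back(g,[a(177,290),a(522,406)],.014)-[.5902,.0095,0])[:,:2])@M
print('holes in bracket',h,'mid',h.mean(0),'angle',(h[0]-h[1])[0]/.21)
print(r.get_obs()['contact_force'])
E
```

```text
holes in bracket [[-0.0367  0.1069]
 [-0.0379 -0.1033]] mid [-0.0373  0.0018] angle 0.005555228214356649
[-11.5535  -4.0295  -0.2393]
```

```bash
python3 - <<'E'
from bench import r
print(r.hand_in()); print(r.get_obs()['clock'],r.get_obs()['contact_force'])
E
```

```text
the job is handed in; nothing more can be done
None
the job is handed in; nothing more can be done
```

The batten lies flat on the concrete against both uprights. The arm is still pushing it back squarely at about 12 N, and I handed the job in at about 17 s. I carried it gripped at its centre, set it down about 25 mm in front of the uprights and opened the jaws. One finger then pushed it back.

**Last checks:**
- **Push:** 12.3 N square to the bracket, with close to 0 N vertical and sideways. Up to 4 N of that can go into sliding friction, so the bracket itself gets about 8 to 12 N. I could not measure that force directly.
- **Both uprights loaded:** there was almost no twisting moment on the wrist, so the push must be shared between the two. I could not measure the force on each one.
- **Centring and angle:** the bolt holes seen in the side camera put the batten about 2 mm off centre and turned about 0.006 rad.
- **Depth:** the same camera view put the front face 37 mm in front of the uprights, where a seated batten should read 40 mm. The finger position (41 mm) and the contact force both agree with full contact, so I trust those over the camera.

**During pushing:** the finger first pressed the batten down with about 8 N. While I corrected that, it lifted it with about 2 N, slightly more than the batten's weight. I evened both out before handing in.

I touched nothing else on purpose, and the side pictures show no change in the things near the bracket. I did not re-measure the positions of the offcut and tools at the end.

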